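# Seat the paint jar and flip the hold-down clamp

### The arm

A 7-joint arm with a two-finger parallel gripper is mounted at the origin on a cart in front of the work surface, level with it; the furniture and walls round the work are solid. World frame = base frame: x ahead of the robot, y to its left, z up, the work surface at z = 0. Lengths are in m, angles in degrees, forces in N, time in s.
With the tool pointing down it reaches from about 0.425 to 0.875 m from the base axis. Payload 4.7 kg.
Tool frame: the origin (TCP) lies on the mounting face of the last link; the fingertips stand 182 mm ahead of it and the grasp point (between the pads) lies 164 mm ahead of it; z points along the fingers, x is the direction in which the jaws open and shut, and the axes are right-handed (so a half turn about z gives the same grasp; the last joint's range is limited). The gripper opens to 87 mm and grips with 3 to 60 N. Pads are 19 mm wide; open, the fingers measure 117 mm over their backs; the gripper's body (75 mm by 190 mm) begins 51 mm behind the grasp point.
Start: joints at [64.75, 18.392, -4.016, 83.108, 1.295, 78.541, -3.26], TCP at [0.286, -0.584, 0.405] pointing down, gripper open.
Joint ranges: [-163.93, 163.93], [-17.29, 119.83], [-79.2, 71.16], [3.27, 140.29], [-89.18, 269.18], [5.43, 117.66], [-154.24, 154.24]. Speed limits (degrees/s): [147.25, 147.25, 180, 180, 180, 180, 180].

### API

Orientations are given as [roll, pitch, yaw] about the fixed x, y, z axes, in that order (R = Rz(yaw) Ry(pitch) Rx(roll)).
In Python, from cell import status, cams, env, outline_of, landmark_of gives the robot as it stands. The module is installed in compiled form; this text tells all that it offers.
- The arm moves only by the tool jog_arm, never from a script. Its argument "rows" is a list of rows, each a list of 7 numbers: the closure, from 0 (fully open) to 1 (shut), then the shift along the tool's x, y, z in m, then the turn, a rotation vector about the tool's x, y, z in degrees. A call has 1 to 12 rows; each row shifts and turns the commanded pose from where the row before left it, along the tool's axes as they then stand; what a row does not reach is not made up. A row lasts 1/12 s, in which the tool goes at most 41.7 mm and 7.16 degrees, less where a joint would pass 70% of its speed; a pose out of reach is approached as far as the arm can. A call with a gripper value outside its range is refused whole. The fingers move at their own pace and stop on an object; "grip_force" is the grip in N (left out, the last holds). Time passes only in rows, so rows that do not move let the fingers close. It gives the time, the measured TCP pose, the force and the opening at its end, in the units of the state.
- status.get_obs(): the state, without advancing time (a new reading comes with each control period).
- cams.read_camera(name): name is "side" or "top"; returns (picture, depth): 400x640x3 uint8, red, green, blue; 400x640 float32, m along the optical axis (not along the pixel's ray), 0 where there is no reading.
- cams.camera_params(name): a dict with "vfov" (degrees; the focal length in pixels is half the picture's height over the tangent of half this angle, whatever the lens; pixels are square), "cx", "cy" (the principal point, pixels), "k1" (the pictures are not rectified: a ray, as slopes to the right and down, at radius r is drawn at 1 + k1 r^2 times it, then the intrinsics apply), "eye" and "attitude" of the camera in the world. Camera axes: x right, y up, looking along -z (the intrinsics and any distortion apply to the point x, -y, -z); pixel columns grow to the right and rows downward; lengths in m; the calibration is good to about 2 mm. A picture is of the moment at which its call begins. camera_params takes no time and is no camera call.
- env.sign_off(): hands the job in, once; it reports no verdict.
Trained networks look in the newest picture that a camera, given by its name, has taken for a name from the list of things; names that differ only in an ending like _2 or _b are one class to them, and where a whole thing is asked for, a point or a joint stands for the part that bears it (a point fixed in the world has none). Each returns a list of dicts, best first, with "conf" (0 to 1); they miss things now and then, are a little off and sometimes report something else, mostly with a low value. They report only what shows in the picture. A call takes as long as a camera call. They do not tell look-alikes from the thing itself.
- outline_of(camera, name): "pixels" (400x640 bool, what is visible of it) and "box" ([left, top, right, bottom] in pixels, round what is visible of it).
- landmark_of(camera, name): "position" ([row, column] in pixels: a listed point, or the origin of a listed thing).
The state is a dict: "time_s": time; "qpos": joint angles; "joint_velocities": joint speeds; "effort": joint torques, N m; "tool_pos": TCP position; "tool_rot": TCP orientation; "force": force on the tool from outside, world axes, zero at the start; "wrist_torque": the same for the moment, N m; "grip_width": finger opening in m.
Only numpy, scipy, OpenCV 4.12 (cv2) and the standard library are available. Lean on these libraries where they do the work, as an engineer would, in place of code of your own. Each camera call takes 0.05 s, during which the arm holds its last target. There are 200 camera calls.

### The job

Without picking anything up, push the squat paint jar along the rails of the clamping fixture with the fingertips until it sits fully home against the V stop. Then, with the outside of the fingers, flip the fixture's toggle lever past its centre so that it snaps over and its rubber pad holds the jar down by the lid. Leave the jar seated upright and the tall jar, the brown bottle and the tape roll where they stand.

Things in the scene. Friction and masses are not known exactly. Their poses are not given: they have to be found in the camera images.
- fixture: clamping fixture, fixed on the bench. Origin: on the bench top, below the centre of a fully home jar. x = direction in which the jar is pushed home, z up. Aluminium base plate from x = -115 to +100 mm, 112 mm wide, 6 mm thick. Two low rails along x (69 mm apart inside, tops 18 mm above the bench, x = -111 to +7 mm) guide the jar; a grey V stop (top 30 mm above the bench) ends the lane at x > 0
- nest (a point): point on the upper face of the base plate (6 mm above the bench) where the centre of the jar's underside lies when the jar is fully home
- squat_jar: loose squat paint jar with a yellowish lid, 67 mm diameter at the lid, 64 mm below it, 50 mm high, about 0.13 to 0.27 kg, standing between the rails on the base plate, 30 to 55 mm short of home (towards the fixture's -x). Origin: centre of its underside, z up. It may have any yaw
- clamp_lever (a joint): toggle lever, hinged along the fixture's y at clamp_pivot. 0 = open, as at the start: pad arm almost straight up, handle leaning back 45 degrees to the fixture's +x. Grows as the handle comes over to -x. A spring drives it off its centre at 0.74 to either end; torque zero at the centre, 0.25 N m at the ends (4 N across the handle tip). 1.49 = pad on a seated jar's lid, 1.56 = stop with no jar
- clamp_pivot (a point): pivot of the lever, 62 mm from the nest along the fixture's +x, 70 mm above the bench, in a dark steel bracket (36 mm wide, 83 mm high, 45 to 81 mm from the nest). The lever is in the fixture's middle plane, y = 0
- handle_tip (a point): round end of the lever's black handle (18 mm thick), 71 mm from the pivot. Open: about 50 mm behind the pivot (fixture +x) and 50 mm above it. It moves in an arc over the top to about 46 mm in front of the pivot and 54 mm above it when the clamp is closed. Behind it the bench is free for at least 60 mm; a grey riser shelf, 170 mm high, stands farther back
- clamp_pad: black rubber pad (22 mm diameter, slightly swivelling) at the end of the lever's 62 mm steel arm; it faces down onto the middle of the lid when closed. Origin: on the arm's axis, 14 mm from the pad's face
- tall_jar: bystander: paint jar with a yellowish lid, 70 mm diameter, 76 mm high, on the bench beside the fixture. Origin: centre of its underside
- brown_bottle: bystander: brown bottle, 42 mm diameter, 85 mm high, on the bench on the other side of the fixture. Origin: centre of its underside
- tape: bystander: roll of brown tape lying flat, 100 mm diameter, 48 mm high, on the bench to the left. Origin: centre of its underside
Not all that is in view belongs to the job. Leave any green look-alike of the squat_jar alone.

How it is judged (in metres and radians):
On the way, in this order (a step that is already met when the one before it is completed fails the run):
1. the jar is fully home in the V stop while the clamp is still open (horizontal distance between squat_jar and nest below 0.006 m and value of joint clamp_lever below 0.5 rad), for 0.2 s.
2. the lever has snapped over and the pad presses on the jar (value of joint clamp_lever above 1.42 rad and contact force between clamp_pad and squat_jar above 2 N), for 0.2 s.
At the end, for the whole second after the job is handed in: the jar stands upright on the base plate within 6 mm of fully home, at rest, and the lever is over at 1.42 to 1.54 rad with its pad pressing on the jar with more than 2 N (all of step 2 and horizontal distance between squat_jar and nest below 0.006 m and angle between squat_jar's own z axis and vertical below 0.07 rad and height (world z) of squat_jar below 0.01 m and linear speed of squat_jar below 0.02 m/s and value of joint clamp_lever below 1.54 rad); the robot touches nothing.
It fails at once if the squat jar is lifted (its underside more than 10 mm above the base plate) (height (world z) of squat_jar above 0.016 m).
It fails at once if the squat jar is tipped by more than 0.3 rad (angle between squat_jar's own z axis and vertical above 0.3 rad).
It fails at once if a bystander (tall jar, brown bottle, tape) is moved by more than 15 mm (distance of any of tall_jar, brown_bottle, tape from where it was at the start of the episode above 0.015 m).
It also fails if it takes over 48 s, if anything falls off the work surface, if the arm or the gripper's body presses on something with over 40 N, if the wrist force passes 120 N, or if a joint passes its speed limit or range.

## Working session

There is one attempt and no reset: what is moved stays moved. The work goes in short steps, Python scripts to look and compute and a tool call to move; the robot and the scene stay as the last step left them, time stands still between calls to the robot, and variables do not carry over. Pictures are saved under pics/ and viewed, about 8 in all and at most 12, crops included, and the job is handed in when it is done.

Besides the shell and the picture viewer there is one more tool, called after "Emit:" as a command line: name --pt "numbers of a row" for each row, then --argument value for the rest. jog_arm: Moves the arm, as the interface text tells. Its arguments: {"type":"object","properties":{"rows":{"type":"array"},"grip_force":{"type":"number"}},"required":["rows"]}

```bash
mkdir -p pics; ls; cat > h.py <<'E'
import numpy as np, cv2
from scipy.spatial.transform import Rotation as R
from cell import status, cams, env, outline_of, landmark_of
def rot(a):
    a=np.array(a,float)
    return a if a.shape==(3,3) else R.from_euler('xyz',a,degrees=True).as_matrix() if a.size==3 else None
def ray(cam,row,col):
    p=cams.camera_params(cam); f=200/np.tan(np.radians(p['vfov'])/2)
    d=np.array([(col-p['cx'])/f,(row-p['cy'])/f]); u=d.copy()
    for _ in range(20): u=d/(1+p['k1']*(u@u))
    return np.array(p['eye']), rot(p['attitude'])@np.array([u[0],-u[1],-1])
def atz(cam,row,col,z):
    e,d=ray(cam,row,col); return e+d*(z-e[2])/d[2]
def atd(cam,row,col,dep):
    e,d=ray(cam,row,col); return e+d*dep
E
python3 - <<'E'
from h import *
for c in ('top','side'):
    print(c,cams.camera_params(c))
    im,d=cams.read_camera(c); cv2.imwrite(f'pics/{c}0.png',im[:,:,::-1]); np.save(f'pics/{c}0.npy',d)
    for n in ('squat_jar','nest','clamp_pivot','handle_tip','clamp_pad','fixture','tall_jar','brown_bottle','tape'):
        for l in landmark_of(c,n)[:3]:
            r,k=l['position']; r0,k0=int(round(r)),int(round(k))
            dd=d[min(r0,399),min(k0,639)]
            z={'nest':.006,'squat_jar':.006,'clamp_pivot':.07,'handle_tip':.12}.get(n,0)
            print(n,round(l['conf'],2),np.round([r,k],1),'atz',np.round(atz(c,r,k,z),3),'depth',np.round(atd(c,r,k,dd),3))
print(status.get_obs())
E
```

```text
pics
top {'vfov': 42.97699832427882, 'cx': 317.750154869515, 'cy': 206.94309043187832, 'k1': -0.0008389311896942483, 'eye': array([ 0.29385172, -0.00567843,  1.28467719]), 'attitude': array([ 12.90148254,   0.14676321, -89.79858489])}
squat_jar 0.93 [177.1 404.5] atz [ 0.667 -0.228  0.006] depth [ 0.656 -0.221  0.047]
squat_jar 0.9 [261.8 400.3] atz [ 0.446 -0.21   0.006] depth [ 0.44  -0.202  0.053]
squat_jar 0.59 [217.2 416.8] atz [ 0.56  -0.256  0.006] depth [ 0.546 -0.243  0.074]
nest 0.94 [246.9 396.9] atz [ 0.483 -0.202  0.006] depth [ 0.476 -0.195  0.055]
clamp_pivot 0.94 [215.4 408.7] atz [ 0.552 -0.224  0.07 ] depth [ 0.545 -0.218  0.102]
handle_tip 0.78 [190.8 417.4] atz [ 0.601 -0.238  0.12 ] depth [ 0.632 -0.261  0.002]
clamp_pad 0.73 [243.2 347.7] atz [ 0.493 -0.078  0.   ] depth [ 0.482 -0.074  0.076]
clamp_pad 0.58 [215.2 414.2] atz [ 0.567 -0.251  0.   ] depth [ 0.538 -0.224  0.138]
fixture 0.67 [247.8 399. ] atz [ 0.482 -0.209  0.   ] depth [ 0.474 -0.2    0.052]
fixture 0.39 [258.3 456. ] atz [ 0.456 -0.352  0.   ] depth [ 0.446 -0.332  0.073]
tall_jar 0.91 [243.9 3
[... 1769 characters left out ...]
 0.242 0.002]
{'time_s': 1.0, 'qpos': array([64.74996929, 18.39156326, -4.01633128, 83.10614551,  1.29711775,
       78.54013922, -3.26073364]), 'joint_velocities': array([ 0.03047573, -0.04481678, -0.04380366,  0.05971196,  0.01821192,
        0.03720159,  0.077457  ]), 'effort': array([-5.69613949e-04, -4.91114438e+01, -4.03335728e-01, -3.12777865e+01,
       -6.38776040e-02,  3.36100941e-02,  1.15796789e-05]), 'tool_pos': array([ 0.28551549, -0.58395179,  0.40480299]), 'tool_rot': array([ 1.79995383e+02, -7.40028374e-03, -6.39412975e+01]), 'force': array([ 0.07574978, -1.25464201, -0.29279078]), 'wrist_torque': array([0.01868975, 0.01942477, 0.02151959]), 'grip_width': 0.0869292231050851}
```

```bash
python3 - <<'E'
import cv2,numpy as np
a=cv2.imread('pics/top0.png')[140:300,310:510];b=cv2.imread('pics/side0.png')[100:260,290:490]
cv2.imwrite('pics/c0.png',np.vstack([cv2.resize(x,None,fx=3.7/2*1,fy=3.7/2,interpolation=3) for x in(a,b)]))
E
```

```text
(no output)
```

View pics/c0.png

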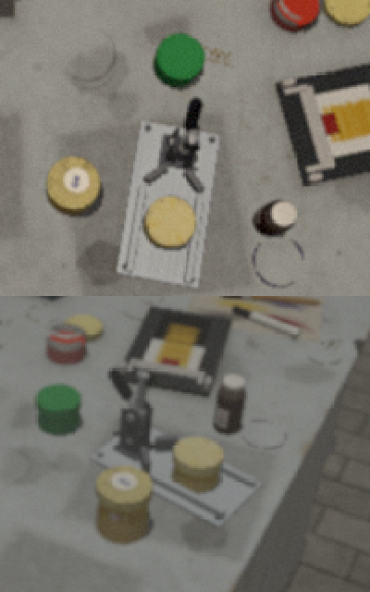

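View pics/top0.png

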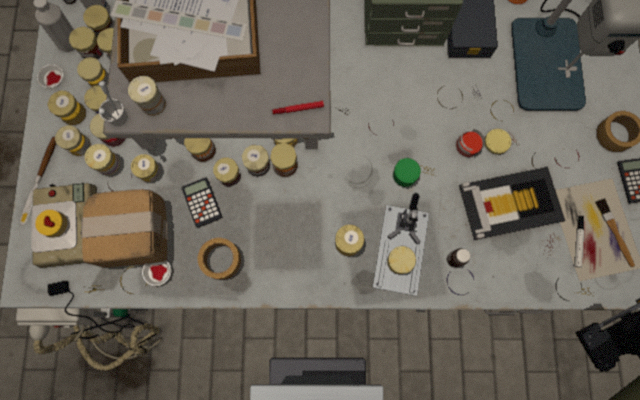

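```bash
python3 - <<'E'
from h import *
im,d=cams.read_camera('top')
def pts(m):
    rc=np.argwhere(m&(d>0)); 
    return np.array([atd('top',r,c,d[r,c]) for r,c in rc]) 
m=np.zeros((400,640),bool)
for o in outline_of('top','fixture')[:1]: print(o['conf'],o['box']); m|=o['pixels']
h,_=cv2.findHomography(np.eye(3),np.eye(3)) if 0 else (None,None)
rc=np.argwhere(m); P=np.array([atz('top',r,c,.006) for r,c in rc])
D=pts(m); lo=abs(D[:,2]-.007)<.006
Q=np.array([atz('top',r,c,.006) for (r,c) in np.argwhere(m&(d>0))[lo]]) 
for A in (P,Q):
    print(cv2.minAreaRect((A[:,:2]*1000).astype(np.float32)))
for n in ('squat_jar','tall_jar','brown_bottle'):
  for o in outline_of('top',n)[:3]:
    p=pts(o['pixels']); zt=np.percentile(p[:,2],80); t=p[abs(p[:,2]-zt)<.006]
    print(n,o['conf'],zt,cv2.minEnclosingCircle((t[:,:2]*1000).astype(np.float32)),t.mean(0))
C=[(206.0,386.2),(211.4,428.4),(295.1,418.1),(288.6,373.8)]
print(np.round([atz('top',*c,.006)[:2] for c in C],4))
# handle/pad points from depth
a=pts((np.indices((400,640))[0]>170)&(np.indices((400,640))[0]<235)&(np.indices((400,640))[1]>385)&(np.indices((400,640))[1]<435))
for z0,z1 in((.06,.085),(.085,.105),(.105,.12),(.12,.15)):
    s=a[(a[:,2]>z0)&(a[:,2]<z1)]; print(z0,len(s),s.mean(0),s.min(0),s.max(0))
E
```

```text
0.7 [371.8, 193.8, 432.9, 293.5]Traceback (most recent call last):
  File "<stdin>", line 9, in <module>
  File "h.py", line 13, in atz
    e,d=ray(cam,row,col); return e+d*(z-e[2])/d[2]
        ~~~^^^^^^^^^^^^^
  File "h.py", line 8, in ray
    p=cams.camera_params(cam); f=200/np.tan(np.radians(p['vfov'])/2)
ValueError: time passes only in moves, steps and waits
```

```bash
sed -i 's/^def ray/from functools import lru_cache\nparams=lru_cache(cams.camera_params)\ndef ray/; s/p=cams.camera_params(cam)/p=params(cam)/' h.py
cat > m.py <<'E'
from h import *
im,d=cams.read_camera('top')
def pts(m):
    return np.array([atd('top',r,c,d[r,c]) for r,c in np.argwhere(m&(d>0))]) 
m=outline_of('top','fixture')[0]['pixels']
P=np.array([atz('top',r,c,.006) for r,c in np.argwhere(m)])
D=pts(m); Q=D[abs(D[:,2]-.007)<.006]
for A in (P,Q):
    print(cv2.minAreaRect((A[:,:2]*1000).astype(np.float32)))
for n in ('squat_jar','tall_jar','brown_bottle'):
  for o in outline_of('top',n)[:3]:
    p=pts(o['pixels']); zt=np.percentile(p[:,2],80); t=p[abs(p[:,2]-zt)<.006]
    print(n,o['conf'],zt,cv2.minEnclosingCircle((t[:,:2]*1000).astype(np.float32)),t.mean(0))
C=[(206.0,386.2),(211.4,428.4),(295.1,418.1),(288.6,373.8)]
print(np.round([atz('top',*c,.006)[:2] for c in C],4))
g=np.zeros_like(m); g[170:235,385:435]=1; a=pts(g)
for z0,z1 in((.06,.085),(.085,.105),(.105,.12),(.12,.15)):
    s=a[(a[:,2]>z0)&(a[:,2]<z1)]; print(z0,len(s),s.mean(0),s.min(0),s.max(0)) if len(s) else 0
E
python3 m.py
```

```text
((500.5694274902344, -216.51419067382812), (114.4992904663086, 264.13336181640625), 78.92911529541016)
((491.5740661621094, -215.2626953125), (114.97811889648438, 244.69602966308594), 78.96744537353516)
squat_jar 0.9 0.05023668693201029 ((674.59228515625, -227.99868774414062), 34.19895935058594) [ 0.67388526 -0.2272915   0.0486177 ]
tall_jar 0.97 0.07631205745629317 ((494.684326171875, -77.34907531738281), 35.119014739990234) [ 0.49462266 -0.07712347  0.07476151]
brown_bottle 0.65 0.08513442730912227 ((454.444580078125, -346.0043029785156), 16.540559768676758) [ 0.45372766 -0.34520419  0.0847549 ]
[[ 0.5897 -0.1781]
 [ 0.5758 -0.2864]
 [ 0.363  -0.2513]
 [ 0.3786 -0.1417]]
0.06 98 [ 0.5460556  -0.21790958  0.07520043] [ 0.53075874 -0.24285896  0.06048195] [ 0.56608553 -0.20507156  0.08447687]
0.085 56 [ 0.56402065 -0.22582669  0.09738257] [ 0.5430878 -0.2378938  0.0850209] [ 0.58203135 -0.20964101  0.10490864]
0.105 66 [ 0.57961281 -0.22944552  0.11313636] [ 0.53971161 -0.24046691  0.10508901] [ 0.5986936  -0.21800421  0.11946756]
0.12 93 [ 0.5499601  -0.22504587  0.13228056] [ 0.52605148 -0.23853336  0.1202195 ] [ 0.59500627 -0.21112284  0.14182277]
```

Emit:
jog_arm --pt "1 0 0 0 0 0 6" --pt "1 0 0 0 0 0 6" --pt "1 0 0 0 0 0 6" --pt "1 0 0 0 0 0 6" --pt "1 0 0 0 0 0 6" --pt "1 0 0 0 0 0 6" --pt "1 -0.035 -0.003 0.005 0 0 0" --pt "1 -0.035 -0.003 0.005 0 0 0" --pt "1 -0.035 -0.003 0.005 0 0 0" --pt "1 -0.035 -0.003 0.005 0 0 0" --pt "1 -0.035 -0.003 0.005 0 0 0" --pt "1 -0.035 -0.003 0.005 0 0 0"

```text
time_s: 2.35
tool_pos: [0.3397, -0.3785, 0.3747]
tool_rot: [-180.0, -0.0, -99.9]
force: [1.3, -0.5, 0.6]
grip_width: 0.0152
```

Emit:
jog_arm --pt "1 -0.035 -0.003 0.01 0 0 0" --pt "1 -0.035 -0.003 0.01 0 0 0" --pt "1 -0.035 -0.003 0.01 0 0 0" --pt "1 -0.035 -0.003 0.01 0 0 0" --pt "1 -0.035 -0.003 0.01 0 0 0" --pt "1 0 0 0.01 0 0 0" --pt "1 0 0 0 0 0 0"

```text
time_s: 2.93
tool_pos: [0.3843, -0.2083, 0.3133]
tool_rot: [179.9, 0.0, -99.7]
force: [-0.7, 0.1, -0.2]
grip_width: 0.0001
```

Emit:
jog_arm --pt "1 -0.008 0.011 0 3.5 0 0" --pt "1 -0.008 0.013 0.01 3.5 0 0" --pt "1 0 0 0.025 0 0 0" --pt "1 0 0 0.015 0 0 0" --pt "1 0 0 0 0 0 0"

```text
time_s: 3.35
tool_pos: [0.3675, -0.1921, 0.2623]
tool_rot: [-173.2, 0.1, -100.0]
force: [-0.8, 0.7, 0.0]
grip_width: 0.0006
```

```bash
cat > look.py <<'E'
from h import *
import sys
out=[]
s=status.get_obs(); T=R.from_euler('xyz',s['tool_rot'],degrees=True).as_matrix()
p=np.array(s['tool_pos']); tip=p+T[:,2]*.182
N=np.array([.485,-.209]); u=np.array([.985,-.174]); v=np.array([.174,.985])
print('q6',s['qpos'][5],'tip',tip.round(4),'fix',((tip[:2]-N)@u).round(4),((tip[:2]-N)@v).round(4))
for c,(r0,c0) in (('top',(160,330)),('side',(90,290))):
    im,d=cams.read_camera(c); out.append(cv2.resize(im[r0:r0+150,c0:c0+150,::-1],(390,390),interpolation=3))
    for n in ('squat_jar','nest'):
        for l in landmark_of(c,n)[:3]: print(c,n,round(l['conf'],2),np.round(l['position'],1),atz(c,*l['position'],.006).round(4))
cv2.imwrite(sys.argv[1],np.hstack(out))
E
python3 look.py pics/l1.png
```

```text
q6 52.02768008212082 tip [ 0.3887 -0.1957  0.0816] fix -0.0972 -0.0037
top squat_jar 0.9 [177.5 404.8] [ 0.6664 -0.2288  0.006 ]
top squat_jar 0.64 [260.8 397.1] [ 0.4481 -0.2018  0.006 ]
top nest 0.57 [245.9 400.8] [ 0.486  -0.2124  0.006 ]
side squat_jar 0.77 [167.  321.6] [ 0.6723 -0.2287  0.006 ]
side squat_jar 0.7 [199.3 393.9] [ 0.4469 -0.2037  0.006 ]
side nest 0.75 [190.8 377.4] [ 0.4971 -0.2132  0.006 ]
```

View pics/l1.png

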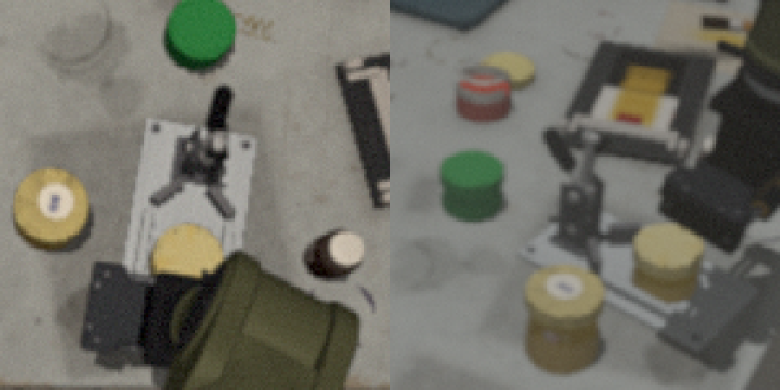

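Emit:
jog_arm --pt "1 0 0.002 0.025 0 0 0" --pt "1 0 0.002 0.025 0 0 0" --pt "1 0 0.002 0.012 0 0 0" --pt "1 0 0 0 0 0 0" --pt "1 0 0 0 0 0 0"

```text
time_s: 4.07
tool_pos: [0.3707, -0.1919, 0.2022]
tool_rot: [-173.0, 0.0, -99.9]
force: [-0.7, 0.6, 0.3]
grip_width: 0.0005
```

Emit:
jog_arm --pt "1 0 -0.005 0.0006 0 0 0" --pt "1 0 -0.005 0.0006 0 0 0" --pt "1 0 -0.005 0.0006 0 0 0" --pt "1 0 -0.005 0.0006 0 0 0" --pt "1 0 -0.005 0.0006 0 0 0" --pt "1 0 -0.005 0.0006 0 0 0" --pt "1 0 -0.004 0.0005 0 0 0" --pt "1 0 -0.004 0.0005 0 0 0" --pt "1 0 0 0 0 0 0" --pt "1 0 0 0 0 0 0" --pt "1 0 0 0 0 0 0"

```text
time_s: 4.98
tool_pos: [0.4083, -0.1984, 0.202]
tool_rot: [-173.0, -0.0, -99.9]
force: [-0.6, 1.0, 0.1]
grip_width: 0.0002
```

```bash
python3 look.py pics/l2.png
```

```text
q6 43.43755626933956 tip [ 0.4301 -0.2022  0.0214] fix -0.0552 -0.0028
top squat_jar 0.87 [175.3 404.1] [ 0.6724 -0.2272  0.006 ]
top squat_jar 0.73 [252.7 401.2] [ 0.4686 -0.2128  0.006 ]
top squat_jar 0.67 [256.8 219.9] [0.4568 0.2454 0.006 ]
top nest 0.76 [246.  400.3] [ 0.4857 -0.2111  0.006 ]
top nest 0.55 [257.  221.1] [0.4563 0.2424 0.006 ]
side squat_jar 0.67 [165.1 320.6] [ 0.679  -0.2349  0.006 ]
side squat_jar 0.62 [196.  382.3] [ 0.4777 -0.2006  0.006 ]
side nest 0.94 [192.9 380.6] [ 0.4864 -0.2096  0.006 ]
side nest 0.22 [160.5 364.1] [ 0.5843 -0.3156  0.006 ]
```

View pics/l2.png

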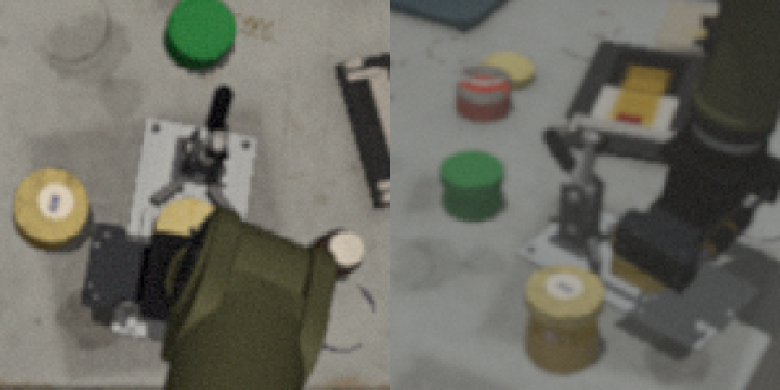

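Emit:
jog_arm --pt "1 0 -0.003 0.0004 0 0 0" --pt "1 0 -0.003 0.0004 0 0 0" --pt "1 0 -0.002 0.0002 0 0 0" --pt "1 0 -0.001 0.0001 0 0 0" --pt "1 0 0 0 0 0 0" --pt "1 0 0 0 0 0 0"

```text
time_s: 5.78
tool_pos: [0.4174, -0.1999, 0.2021]
tool_rot: [-173.0, 0.0, -99.9]
force: [0.2, 0.4, 0.1]
grip_width: 0.0004
```

Emit:
jog_arm --pt "1 0 -0.001 0.0001 0 0 0" --pt "1 0 -0.001 0.0001 0 0 0" --pt "1 0 0 0 0 0 0" --pt "1 0 0 0 0 0 0"

```text
time_s: 6.12
tool_pos: [0.4193, -0.2003, 0.2021]
tool_rot: [-173.0, -0.0, -99.9]
force: [-0.5, -0.8, -0.8]
grip_width: 0.0006
```

Emit:
jog_arm --pt "1 0 -0.001 0.0001 0 0 0" --pt "1 0 0 0 0 0 0" --pt "1 0 0 0 0 0 0"

```text
time_s: 6.37
tool_pos: [0.4203, -0.2005, 0.2021]
tool_rot: [-173.0, -0.0, -99.9]
force: [-0.5, 0.3, -0.4]
grip_width: 0.0007
```

Emit:
jog_arm --pt "1 0 -0.001 0.0001 0 0 0" --pt "1 0 0 0 0 0 0" --pt "1 0 0 0 0 0 0"

```text
time_s: 6.62
tool_pos: [0.4213, -0.2006, 0.2022]
tool_rot: [-173.0, -0.0, -99.9]
force: [-0.8, 0.3, -0.4]
grip_width: -0.0
```

Emit:
jog_arm --pt "1 0 -0.001 0.0001 0 0 0" --pt "1 0 0 0 0 0 0" --pt "1 0 0 0 0 0 0"

```text
time_s: 6.87
tool_pos: [0.4223, -0.2008, 0.2022]
tool_rot: [-173.0, -0.0, -99.9]
force: [-1.6, 1.0, -1.8]
grip_width: 0.0003
```

Emit:
jog_arm --pt "1 0 -0.001 0.0001 0 0 0" --pt "1 0 0 0 0 0 0" --pt "1 0 0 0 0 0 0"

```text
time_s: 7.12
tool_pos: [0.4229, -0.2011, 0.2021]
tool_rot: [-173.0, -0.0, -100.0]
force: [-2.4, -0.4, 0.6]
grip_width: 0.0005
```

Emit:
jog_arm --pt "1 0 -0.001 0.0001 0 0 0" --pt "1 0 0 0 0 0 0" --pt "1 0 0 0 0 0 0"

```text
time_s: 7.37
tool_pos: [0.4235, -0.2014, 0.2019]
tool_rot: [-173.1, -0.0, -100.0]
force: [-5.2, -1.5, 2.3]
grip_width: 0.0002
```

Emit:
jog_arm --pt "1 0 -0.001 0.0001 0 0 0" --pt "1 0 0 0 0 0 0" --pt "1 0 0 0 0 0 0"

```text
time_s: 7.62
tool_pos: [0.424, -0.2016, 0.2018]
tool_rot: [-173.2, -0.0, -100.0]
force: [-6.6, -0.5, 2.8]
grip_width: 0.0003
```

Emit:
jog_arm --pt "1 0 0.005 0 0 0 0" --pt "1 0 0.015 0 0 0 0" --pt "1 0 0.02 0 0 0 0" --pt "1 0 0.01 -0.03 0 0 0" --pt "1 0 0 -0.04 0 0 0" --pt "1 0 0 -0.04 0 0 0" --pt "1 0 0 -0.04 0 0 0" --pt "1 0 0 0 0 0 0"

```text
time_s: 8.28
tool_pos: [0.3607, -0.1902, 0.3536]
tool_rot: [-172.1, -0.3, -99.9]
force: [1.3, -0.0, 0.4]
grip_width: 0.0002
```

```bash
python3 look.py pics/l3.png
```

```text
q6 63.22330887994704 tip [ 0.3852 -0.1956  0.1733] fix -0.1006 -0.0042
top squat_jar 0.92 [248.7 401.1] [ 0.4788 -0.2129  0.006 ]
top squat_jar 0.68 [176.1 402.5] [ 0.6702 -0.2229  0.006 ]
top squat_jar 0.27 [190.4 417.3] [ 0.6316 -0.2601  0.006 ]
top nest 0.75 [246.8 400.6] [ 0.4837 -0.2118  0.006 ]
side squat_jar 0.93 [190.7 378.5] [ 0.4948 -0.215   0.006 ]
side squat_jar 0.81 [169.2 319.6] [ 0.672  -0.2172  0.006 ]
side squat_jar 0.23 [160.5 365.8] [ 0.5802 -0.3181  0.006 ]
side nest 0.87 [193.5 377.5] [ 0.4924 -0.2034  0.006 ]
```

View pics/l3.png

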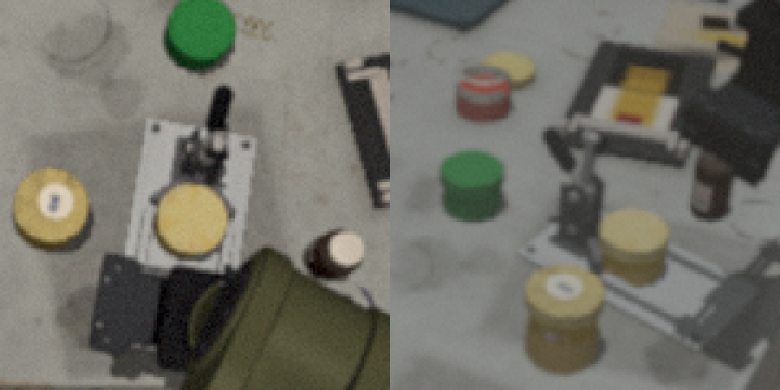

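Emit:
jog_arm --pt "1 0 0 -0.035 0 0 0" --pt "1 0 0 -0.02 -3.7 0 0" --pt "1 0 0 0 -3.8 0 0" --pt "1 0 -0.03 0 0 0 0" --pt "1 0 -0.035 0 0 0 0" --pt "1 0 -0.035 0 0 0 0" --pt "1 0 -0.035 0 0 0 0" --pt "1 0 -0.035 0 0 0 0" --pt "1 0 -0.035 0 0 0 0" --pt "1 0 -0.035 0 0 0 0" --pt "1 0 -0.034 0 0 0 0" --pt "1 0 0 0 0 0 0"

```text
time_s: 9.58
tool_pos: [0.6261, -0.2357, 0.3914]
tool_rot: [179.3, 0.3, -99.8]
force: [-0.4, 1.3, -1.8]
grip_width: 0.0005
```

Emit:
jog_arm --pt "1 0 0 0 0 0 0"

```text
time_s: 9.67
tool_pos: [0.6228, -0.2354, 0.393]
tool_rot: [179.2, 0.2, -99.9]
force: [-0.8, 0.9, -0.5]
grip_width: 0.0003
```

Emit:
jog_arm --pt "1 0.002 -0.02 0 0.8 0 0" --pt "1 0 0 0.03 0 0 0" --pt "1 0 0 0.03 0 0 0" --pt "1 0 0 0.03 0 0 0" --pt "1 0 0 0.015 0 0 0" --pt "1 0 0 0 0 0 0" --pt "1 0 0 0 0 0 0"

```text
time_s: 10.25
tool_pos: [0.6404, -0.2412, 0.2913]
tool_rot: [-179.8, 0.0, -99.9]
force: [-0.0, -0.7, 1.4]
grip_width: 0.0005
```

```bash
python3 look.py pics/l4.png
```

```text
q6 68.86740858033488 tip [ 0.6409 -0.2413  0.1093] fix 0.1591 -0.0047
top squat_jar 0.62 [247.2 398.9] [ 0.4826 -0.2075  0.006 ]
top squat_jar 0.5 [176.6 405.2] [ 0.6689 -0.2299  0.006 ]
top nest 0.63 [244.8 399.9] [ 0.4888 -0.2102  0.006 ]
side squat_jar 0.83 [193.5 378.7] [ 0.4897 -0.205   0.006 ]
side squat_jar 0.56 [165.2 320.9] [ 0.678  -0.2349  0.006 ]
side nest 0.98 [189.6 377.6] [ 0.4986 -0.2179  0.006 ]
```

View pics/l4.png

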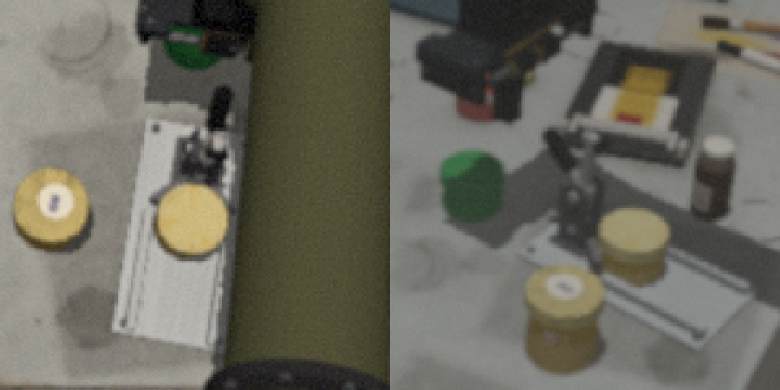

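Emit:
jog_arm --pt "1 0 0.008 0 0 0 0" --pt "1 0 0.008 0 0 0 0" --pt "1 0 0.006 0 0 0 0" --pt "1 0 0.006 0 0 0 0" --pt "1 0 0.006 0 0 0 0" --pt "1 0 0.006 0 0 0 0" --pt "1 0 0.006 0 0 0 0" --pt "1 0 0 0 0 0 0"

```text
time_s: 11.22
tool_pos: [0.5992, -0.2344, 0.2968]
tool_rot: [-178.7, -0.2, -100.0]
force: [10.2, -2.7, 6.0]
grip_width: 0.0005
```

Emit:
jog_arm --pt "1 0 0.006 0 0 0 0" --pt "1 0 0.006 0 0 0 0" --pt "1 0 0.006 0 0 0 0" --pt "1 0 0.006 0 0 0 0" --pt "1 0 0.006 0 0 0 0" --pt "1 0 0 0 0 0 0"

```text
time_s: 11.72
tool_pos: [0.5648, -0.228, 0.2911]
tool_rot: [-179.9, -0.0, -100.0]
force: [0.3, 0.3, 0.4]
grip_width: 0.0004
```

Emit:
jog_arm --pt "1 0 -0.015 0 0 0 0" --pt "1 0 -0.02 -0.01 0 0 0" --pt "1 0 -0.02 -0.03 0 0 0" --pt "1 0 -0.02 -0.03 0 0 0" --pt "1 0 -0.02 -0.03 0 0 0" --pt "1 0 0 -0.03 0 0 0" --pt "1 0 0 0 0 0 0" --pt "1 0 0 0 0 0 0"

```text
time_s: 12.38
tool_pos: [0.6598, -0.2441, 0.4233]
tool_rot: [-179.6, -0.0, -99.9]
force: [-0.1, -0.0, -0.1]
grip_width: 0.0006
```

```bash
python3 look.py pics/l5.png; python3 - <<'E'
from h import *
for c in('top','side'):
    for n,z in(('handle_tip',.124),('clamp_pad',.07),('tall_jar',0),('brown_bottle',0),('tape',0)):
        for l in landmark_of(c,n)[:1]: print(c,n,round(l['conf'],2),atz(c,*l['position'],z).round(3))
print(status.get_obs()['force'])
E
```

```text
q6 83.00351518677046 tip [ 0.661  -0.2444  0.2413] fix 0.1795 -0.0042
top squat_jar 0.61 [176.6 405.3] [ 0.6689 -0.2302  0.006 ]
top squat_jar 0.58 [249.5 399.6] [ 0.4768 -0.209   0.006 ]
top nest 0.67 [247. 399.] [ 0.4831 -0.2077  0.006 ]
side squat_jar 0.82 [166.9 321. ] [ 0.6739 -0.2282  0.006 ]
side squat_jar 0.7 [195.5 379.7] [ 0.4842 -0.199   0.006 ]
side nest 0.57 [190.5 379.3] [ 0.4933 -0.2168  0.006 ]
top handle_tip 0.5 [ 0.506 -0.222  0.124]
top clamp_pad 0.56 [ 0.479 -0.215  0.07 ]
top tall_jar 0.63 [ 0.49  -0.077  0.   ]
top tape 0.75 [0.458 0.242 0.   ]
side handle_tip 0.55 [ 0.498 -0.221  0.124]
side clamp_pad 0.61 [ 0.486 -0.211  0.07 ]
side tall_jar 0.73 [ 0.494 -0.081  0.   ]
side brown_bottle 0.83 [ 0.461 -0.352  0.   ]
side tape 0.91 [0.446 0.245 0.   ]
[-0.91389471  0.19775838 -0.75241008]
```

View pics/l5.png

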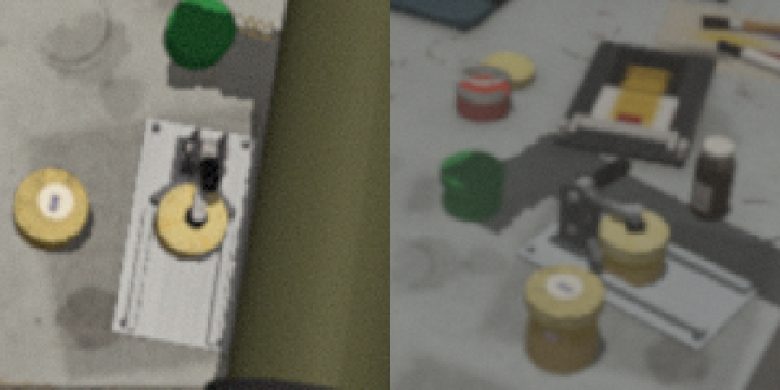

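The lever is over and its pad sits on the middle of the jar's lid (about pixel (197,215) in the top view). The jar is still in the V, the robot is clear, and the bystanders are where they stood.

```bash
python3 -c "
from cell import env; print(env.sign_off())"
```

```text
the job is handed in; nothing more can be done
None
```

The squat jar is home against the V stop, the clamp is snapped over onto its lid, and the job is handed in (about 12.4 s on the robot's clock). No verdict was reported.

- **Pushing the jar:** I pushed it with closed fingertips, the tool tilted 7 degrees so they touched below the lid. I stopped when the force rose to about 6.6 N with almost no further travel, then backed off with the lever still open.
- **Flipping the lever:** I pushed the handle over from behind with the outside of the fingers. The force rose to about 10 N and then dropped to zero as the lever snapped over.
- **Last checks:** The final pictures show the pad on the middle of the lid and the jar upright between the V arms. The handle tip is on the closed side, and the wrist force is near zero with the gripper clear.
- **Bystanders:** The tall jar, bottle and tape read within about 1 cm of their first positions, which is no more than the scatter of the readings. The bottle was found only by the side camera in that last check.
- **What disagreed or was not measured:**
  - The networks' positions for the jar and the nest scatter by 5 to 20 mm, and in the last side view they differed by about 20 mm. They can't confirm the 6 mm limit, so "fully home" rests on the force stop and the pictures.
  - The pad force and exact lever angle were not measured.

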